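# Tuck the long carrier under the bath's half-cover

## Task

Put the long tube carrier into the warming bath: it is too long to go straight down through the opening, so tilt it, slide one end in under the fixed cover, then bring it upright inside while you still hold it and set it flat on the bath's floor before you let go. Leave the short carrier where it stands.

Things in the scene. Friction and masses are not known exactly. Their poses are not given: they have to be found in the camera images.
- bath: Warming bath, empty: white box fixed to the worktop, x axis pointing away from the robot (within 15 deg), outside 202 (x) x 112 (y) x 70 mm high, walls 6 mm. Origin: centre of its underside, z up. Inside x -95 to +95, y -50 to +50 mm; flat floor 8 mm above the origin. A fixed cover closes the top of the end nearest the robot; the rest of the top, x -25 to +95 mm, is open. Front knob: for show.
- cover_edge (a point): Middle of the free edge of the bath's fixed steel cover, at the cover's top: 25 mm to the -x side (robot's side) of the bath's middle, 70 mm above the bath's underside. The sheet is 4 mm thick (its underside is 58 mm above the bath's floor) and runs from here toward the robot to the end wall, across the whole width. Beyond it, to +x, the opening is 120 mm long and 100 mm wide.
- long_carrier_mid (a point): Long tube carrier, loose, 0.12 kg: flat white plastic base 150 (x) x 60 (y) x 12 mm with eight wells; in its middle a 12 mm rod with a grey grip on top, 22 x 22 x 36 mm tall (100 to 136 mm above the underside). This point: on the rod's axis, 68 mm above the underside, 50 mm below the grip's centre. z up the rod. Ends alike. Starts upright, x within 25 deg of straight ahead. Grip firmly, carry smoothly, or it swings.
- short_carrier_mid (a point): The short tube carrier, loose, to be left alone: the same rod and grip, but a base only 90 mm long x 60 mm wide with four wells. This point is on the rod's axis, 68 mm above the underside; x along the base, z up. The long carrier may stand to the left or to the right of it.
Things that resemble listed ones, but are neither listed nor needed, are in the scene too. Leave any purple look-alike of the part that bears long_carrier_mid alone.

How it is judged:
On the way:
1. the long carrier is inside the bath and upright, still held in the fingers (x of long_carrier_mid in the frame of bath between -0.025 and 0.025 m and y of long_carrier_mid in the frame of bath between -0.025 and 0.025 m and angle between long_carrier_mid's own z axis and vertical below 0.17 rad and z of long_carrier_mid in the frame of bath between 0.066 and 0.105 m and contact force between the fingers and long_carrier above 0.5 N), for 0.2 s.
At the end, for the whole second after the job is handed in: The long carrier stands at rest and released inside the bath: its base flat on the bath's floor (height within 6 mm), its rod upright within 10 degrees and within 25 mm of the bath's middle along and across. The short carrier is within 25 mm of where it stood (x of long_carrier_mid in the frame of bath between -0.025 and 0.025 m and y of long_carrier_mid in the frame of bath between -0.025 and 0.025 m and angle between long_carrier_mid's own z axis and vertical below 0.17 rad and z of long_carrier_mid in the frame of bath between 0.07 and 0.082 m and linear speed of long_carrier below 0.02 m/s and contact force between the fingers and long_carrier below 0.05 N and distance of short_carrier_mid from where it was at the start of the episode below 0.025 m); the robot touches nothing.
It fails at once if the short carrier is moved by more than 25 mm (distance of short_carrier_mid from where it was at the start of the episode above 0.025 m).
It also fails if it takes over 42 s, if anything falls off the work surface, if the arm or the gripper's body presses on something with over 40 N, if the wrist force passes 120 N, or if a joint passes its speed limit or range.

## Robot

A 6-joint arm with a two-finger parallel gripper is mounted at the origin on a cart in front of the work surface, level with it; the furniture and walls round the work are solid. World frame = base frame: x ahead of the robot, y to its left, z up, the work surface at z = 0. Lengths are in m, angles in rad, forces in N, time in s.
With the tool pointing down it reaches from about 0.35 to 0.85 m from the base axis. Payload 8.1 kg.
Tool frame: the origin (TCP) lies between the finger pads; the fingertips stand 22 mm ahead of it and the grasp point (between the pads) lies 3 mm ahead of it (arm.tip_reach is the distance from the TCP to the fingertips, in m); z points along the fingers, y is the line along which they close (so a half turn about z gives the same grasp; the last joint's range is limited). The gripper opens to 85 mm and grips with 20 to 120 N. Pads are 22 mm wide; open, the fingers measure 114 mm over their backs; the gripper's body (76 mm by 85 mm) begins 54 mm behind the grasp point. The pads swing forward as they close: fully open they stand 13 mm farther back than shut.
Start: joints at [-1.215, 0.13, 1.488, -0, 1.523, -0.085], TCP at [0.256, -0.543, 0.253] pointing down, gripper open.
Joint ranges: [-2.96, 2.96], [-0.89, 2.26], [0.02, 2.5], [-1.34, 4.48], [0, 2.73], [-2.66, 2.66]. Speed limits (rad/s): [2.39, 2.39, 2.79, 3.14, 3.14, 3.14].

## Interface

Orientations are given as a unit quaternion [x, y, z, w].
In Python, from rig import arm gives the robot as it stands.
- The arm moves only by the tool apply_moves, never from a script. Its argument "deltas" is a list of rows, each a list of 2 entries, a list of its own where there are three numbers: the shift along the tool's x, y, z in m, then the turn, a rotation vector about the tool's x, y, z in rad. In form: [[[dx, dy, dz], [ax, ay, az]], ...]. A call has 1 to 12 rows; each row shifts and turns the commanded pose from where the row before left it, along the tool's axes as they then stand; what a row does not reach is not made up. A row lasts 1/10 s, in which the tool goes at most 50 mm and 8.59 degrees, less where a joint would pass 70% of its speed; a pose out of reach is approached as far as the arm can. A call with a gripper value outside its range is refused whole. "jaw" is the opening, from -1 (shut) to 1 (fully open), so that 0 is half open, set as the call begins (left out, the last holds). The fingers move at their own pace and stop on an object; the grip force is fixed at half the most. Time passes only in rows, so rows that do not move let the fingers close. It gives the time, the measured TCP pose, the force, the opening and the grip force at its end, in the units of the state.
- arm.read_state(): the state, without advancing time (a new reading comes with each control period).
- arm.snapshot(name): name is "scene" or "top" or "wrist"; returns the picture (384x512x3 uint8, red, green, blue); there is no depth.
- arm.calibration(name): a dict with "vertical_fov" (degrees; the focal length in pixels is half the picture's height over the tangent of half this angle, whatever the lens; pixels are square), "cx", "cy" (the principal point, pixels), "R" (3x3) and "t" (3): a world point X has camera coordinates R X + t; the wrist camera has in their place "T_tool_cam" (4x4, takes a point from camera to tool coordinates, whose origin is the TCP and whose axes are the flange's). Camera axes: x right, y down, z forward; pixel columns grow to the right and rows downward; lengths in m; the calibration is good to about 2 mm. A picture is of the moment at which its call begins: read the wrist's pose just before it. calibration takes no time and is no camera call.
- arm.close_job(): hands the job in; it is judged then, once.
Trained networks look in the newest picture that a camera, given by its name, has taken for a name from the list of things; names that differ only in an ending like _2 or _b are one class to them, and where a whole thing is asked for, a point or a joint stands for the part that bears it (a point fixed in the world has none). Each returns a list of dicts, best first, with "conf" (0 to 1); they miss things now and then, are a little off and sometimes report something else, mostly with a low value. They report only what shows in the picture. A call takes as long as a camera call. They do not tell look-alikes from the thing itself.
- arm.silhouettes(query, camera): "pixels" (384x512 bool, what is visible of it) and "extent" ([left, top, right, bottom] in pixels, round what is visible of it).
- arm.place_of(query, camera): "pixel" ([column, row] in pixels: a listed point, or the origin of a listed thing).
The state is a dict: "clock": time; "qpos": joint angles; "dq": joint speeds; "joint_efforts": joint torques, N m; "eef_pos": TCP position; "ee_rot": TCP orientation; "ft_force": force on the tool from outside, world axes, zero at the start; "wrist_torque": the same for the moment, N m; "gripper_width": finger opening in m; "grip_force": force on a finger pad.
Only numpy, scipy, OpenCV 4.12 (cv2) and the standard library are available. Lean on these libraries where they do the work, as an engineer would, in place of code of your own. Each camera call takes 0.05 s, during which the arm holds its last target. There are 200 camera calls.

## Working session

There is one attempt and no reset: what is moved stays moved. The work goes in short steps, Python scripts to look and compute and a tool call to move; the robot and the scene stay as the last step left them, time stands still between calls to the robot, and variables do not carry over. Pictures are saved under pics/ and viewed, at most 10 in all, crops included, and the job is handed in when it is done.

Besides the shell and the picture viewer there is one more tool, called after "Call:" as name([rows], argument=value, ...), one row to a line, values as JSON. apply_moves: Moves the arm, as the interface text tells. Its arguments: {"type":"object","properties":{"deltas":{"type":"array","items":{"type":"array"}},"jaw":{"type":"number"}},"required":["deltas"]}

```bash
ls; mkdir -p pics; cat > h.py <<'E'
import numpy as np, cv2
from rig import arm
from scipy.spatial.transform import Rotation as Rn
def cam(n):
    c=arm.calibration(n); f=192/np.tan(np.radians(c['vertical_fov'])/2)
    if n=='wrist':
        s=arm.read_state(); T=np.eye(4); T[:3,:3]=Rn.from_quat(s['ee_rot']).as_matrix(); T[:3,3]=s['eef_pos']
        M=np.linalg.inv(T@np.array(c['T_tool_cam'])); return f,c['cx'],c['cy'],M[:3,:3],M[:3,3]
    return f,c['cx'],c['cy'],np.array(c['R']),np.array(c['t'])
def proj(C,X):
    f,cx,cy,R,t=C; p=np.atleast_2d(X)@R.T+t; return np.c_[f*p[:,0]/p[:,2]+cx,f*p[:,1]/p[:,2]+cy]
def ray(C,px):
    f,cx,cy,R,t=C; d=R.T@np.array([(px[0]-cx)/f,(px[1]-cy)/f,1]); return -R.T@t,d/np.linalg.norm(d)
def atz(C,px,z):
    o,d=ray(C,px); return o+d*(z-o[2])/d[2]
E
python3 - <<'E'
from h import *
ims=[]
for n in ['scene','top']:
    im=arm.snapshot(n); cv2.imwrite(f'pics/{n}0.png',im[:,:,::-1]); C=cam(n); print(n,C[0],C[1:3],-C[3].T@C[4])
    for q in ['bath','cover_edge','long_carrier_mid','short_carrier_mid']:
        z={'bath':0,'cover_edge':.07}.get(q,.068)
        print(q,[(np.round(d['pixel'],1).tolist(),round(d['conf'],2),atz(C,d['pixel'],z).round(3).tolist()) for d in arm.place_of(q,n)])
s=arm.read_state();print(s)
E
```

```text
pics
scene 446.2070009045156 (257.8270636607764, 195.64279122727876) [ 0.05556315 -1.15295596  1.21309029]
bath [([221.2, 142.5], 0.82, [0.545, 0.178, 0.0])]
cover_edge [([215.9, 132.1], 0.8, [0.522, 0.169, 0.07])]
long_carrier_mid [([275.9, 216.4], 0.93, [0.542, -0.32, 0.068]), ([315.3, 315.0], 0.6, [0.48, -0.688, 0.068])]
short_carrier_mid [([234.7, 177.6], 0.72, [0.489, -0.096, 0.068])]
top 373.37771623293696 (258.3662634825023, 190.1465990686696) [ 0.25541984 -0.24185885  1.54061115]
bath []
cover_edge [([153.3, 188.2], 0.79, [0.501, 0.171, 0.07])]
long_carrier_mid [([372.0, 189.5], 0.9, [0.5, -0.703, 0.068]), ([279.7, 180.6], 0.7, [0.535, -0.334, 0.068])]
short_carrier_mid [([216.8, 192.0], 0.61, [0.488, -0.083, 0.068])]
{'clock': 0.5, 'qpos': array([-1.21538897e+00,  1.30392011e-01,  1.48823830e+00, -1.70064217e-06,
        1.52299088e+00, -8.53870290e-02]), 'dq': array([-0.00073711,  0.00141731, -0.00185657, -0.00015224,  0.00173524,
        0.00070115]), 'joint_efforts': array([-5.26992299e-04, -5.68715000e+01, -5.00358152e+01, -2.81397843e-04,
        2.93811267e-03,  2.01243319e-05]), 'eef_pos': array([ 0.25601865, -0.54262741,  0.25327594]), 'ee_rot': array([ 9.75810684e-01,  2.18617265e-01, -2.76179100e-06, -1.40215765e-05]), 'ft_force': array([-0.37311817, -0.24291581,  0.41369823]), 'wrist_torque': array([-0.03237495, -0.04155749, -0.05487243]), 'grip_force': 0.0, 'gripper_width': 0.08550513835282161}
```

```bash
python3 - <<'E'
import cv2,numpy as np
a=cv2.imread('pics/scene0.png');b=cv2.imread('pics/top0.png')
cv2.imwrite('pics/a.png',cv2.resize(a[70:370,120:440],(800,750))[:600] if 0 else cv2.resize(a[75:360,120:500],(800,600)))
cv2.imwrite('pics/b.png',cv2.resize(b[110:290,110:430],(800,450),interpolation=cv2.INTER_CUBIC))
E
```

```text
(no output)
```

View pics/a.png

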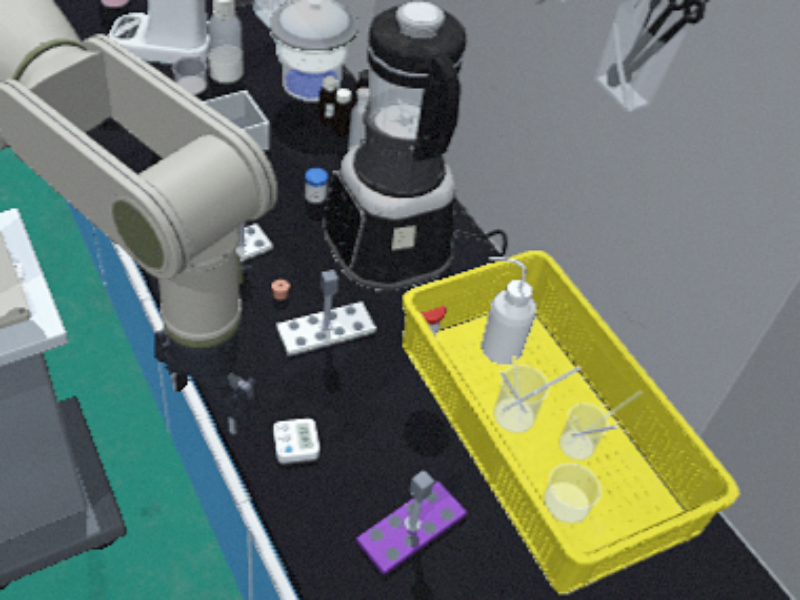

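View pics/b.png

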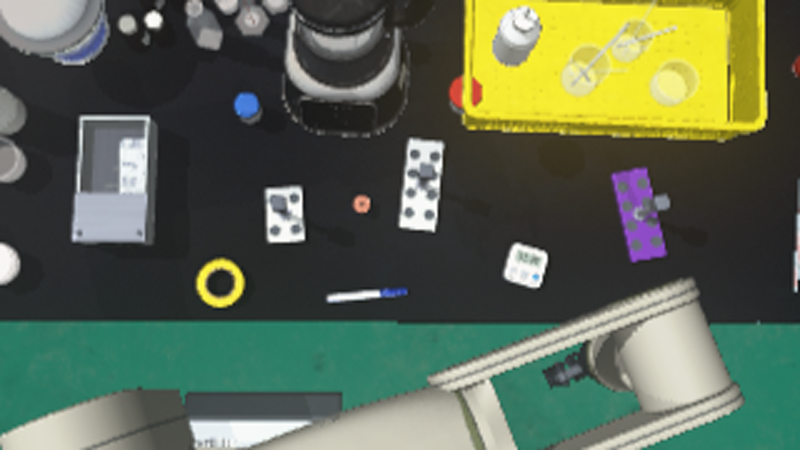

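The pictures show the white 8-well carrier at scene (276,216) / top (280,181). It matches the description: white, eight wells, and left of it the short 4-well one at top (217,192). The purple one at scene (315,315) / top (372,190) is the look-alike, so I'll leave it. The bath is at top (153,180), with its cover toward the robot. I'll confirm this in one crop and fit the poses.

```bash
python3 - <<'E'
from h import *
im=arm.snapshot('top'); C=cam('top')
cv2.imwrite('pics/c.png',cv2.resize(im[140:225,130:300,::-1],(800,400),interpolation=cv2.INTER_CUBIC))
for q,z in [('bath',.07),('long_carrier_mid',.012),('short_carrier_mid',.012)]:
    for d in arm.silhouettes(q,'top'):
        c,_=cv2.findContours(d['pixels'].astype(np.uint8),0,2); c=max(c,key=cv2.contourArea)
        P=np.array([atz(C,p[0],z)[:2] for p in c],np.float32)
        r=cv2.minAreaRect(P); print(q,d['conf'],d['extent'],np.round(r[0],4),np.round(r[1],4),r[2])
# base of white ones by colour
g=(im.min(2)>150).astype(np.uint8)
n,l,st,ce=cv2.connectedComponentsWithStats(g)
for i in range(1,n):
    x,y,w,h,a=st[i]
    if a>60 and 140<y<220 and 130<x<300:
        c,_=cv2.findContours((l==i).astype(np.uint8),0,2)
        P=np.array([atz(C,p[0],.012)[:2] for p in c[0]],np.float32); r=cv2.minAreaRect(P); print('col',st[i],np.round(r[0],4),np.round(r[1],4),r[2])
E
```

```text
bath 0.59 [138.3, 155.8, 170.2, 211.9] [0.5259 0.1602] [0.2154 0.1312] 0.16246308386325836
long_carrier_mid 0.7 [268.1, 165.7, 288.7, 203.6] [ 0.5308 -0.3321] [0.0601 0.1509] 83.90619659423828
long_carrier_mid 0.63 [358.8, 174.8, 378.8, 215.6] [ 0.4856 -0.7013] [0.15   0.0793] 10.714686393737793
short_carrier_mid 0.52 [214.4, 186.9, 233.9, 207.3] [ 0.4797 -0.1067] [0.0839 0.0579] 1.2192960977554321
col [139 156  31  50 848] [0.5448 0.1848] [0.2074 0.1182] 0.23302975296974182
col [270 165  17  38 378] [ 0.534  -0.3316] [0.0591 0.1515] 83.91354370117188
col [216 185  16  22 233] [ 0.4823 -0.1047] [0.091  0.0587] 4.373754024505615
```

View pics/c.png

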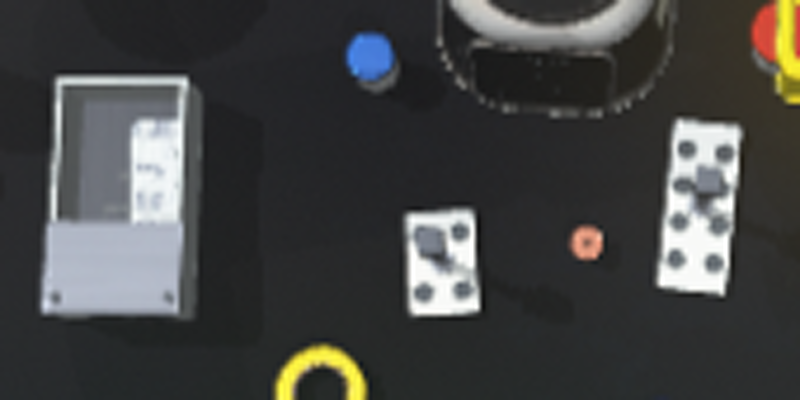

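The crop confirms the 8-well white carrier at top (280,181). The short one at top (224,195) has 4 wells, and the bath's cover is on the robot side. Next is a hover for a close wrist view.

```bash
cat >> h.py <<'E'
def rows(pos,R1,n,dp=3,start=None):
    s=arm.read_state(); p0,R0=(np.array(s['eef_pos']),Rn.from_quat(s['ee_rot'])) if start is None else start
    w=(R0.inv()*R1).as_rotvec(); st=Rn.from_rotvec(w/n); d=(np.array(pos)-p0)/n; R=R0
    for i in range(n):
        print([R.inv().apply(d).round(dp).tolist(),(w/n).round(4).tolist()],end=',\n'); R=R*st
def Rt(yaw,tilt=0,roll=0):
    # tool closing axis y along heading yaw (deg), pointing down; tilt>0: tool z leans toward +heading
    return Rn.from_euler('z',yaw,degrees=True)*Rn.from_euler('y',-tilt,degrees=True)*Rn.from_matrix(np.array([[0,1,0],[1,0,0],[0,0,-1.]]))
E
python3 - <<'E'
from h import *
C=cam('top')
P=[atz(C,(130+u/4.706,140+v/4.706),.07)[:2].round(4) for u,v in [(55,76),(189,76),(42,316),(182,316),(47,222),(183,222)]]
print(P); print(np.round(arm.calibration('wrist')['T_tool_cam'],3),arm.calibration('wrist')['vertical_fov'])
rows([.5325,-.332,.27],Rt(-6.1),8)
E
```

```text
[array([0.6327, 0.224 ]), array([0.6333, 0.1089]), array([0.4253, 0.2237]), array([0.4257, 0.1062]), array([0.5054, 0.2239]), array([0.5059, 0.1087])]
[[ 0.001 -0.965 -0.261  0.064]
 [ 1.     0.001  0.     0.   ]
 [-0.    -0.261  0.965 -0.12 ]
 [ 0.     0.     0.     1.   ]] 70.793191563973
[[0.042, -0.009, -0.002], [0.0, 0.0, -0.1279]],
[[0.043, -0.004, -0.002], [0.0, 0.0, -0.1279]],
[[0.043, 0.002, -0.002], [0.0, 0.0, -0.1279]],
[[0.043, 0.008, -0.002], [0.0, 0.0, -0.1279]],
[[0.041, 0.013, -0.002], [0.0, 0.0, -0.1279]],
[[0.04, 0.018, -0.002], [0.0, 0.0, -0.1279]],
[[0.037, 0.023, -0.002], [0.0, 0.0, -0.1279]],
[[0.034, 0.028, -0.002], [0.0, 0.0, -0.1279]],
```

Call:
apply_moves([
  [[0.021,-0.0045,0],[0,0,-0.064]],
  [[0.042,-0.008,0],[0,0,-0.128]],
  [[0.043,-0.003,-0.002],[0,0,-0.128]],
  [[0.043,0.002,-0.002],[0,0,-0.128]],
  [[0.043,0.008,-0.002],[0,0,-0.128]],
  [[0.041,0.013,-0.002],[0,0,-0.128]],
  [[0.04,0.018,-0.002],[0,0,-0.128]],
  [[0.037,0.023,-0.002],[0,0,-0.128]],
  [[0.018,0.014,-0.001],[0,0,-0.064]],
  [[0,0,0],[0,0,0]],
  [[0,0,0],[0,0,0]],
], jaw=1)

```text
clock: 1.8
eef_pos: [0.52, -0.3167, 0.2662]
ee_rot: [0.744, 0.669, -0.0, -0.0]
ft_force: [-0.9, -0.1, 1.3]
gripper_width: 0.0855
grip_force: 0.0
```

```bash
python3 - <<'E'
from h import *
s=arm.read_state(); print(s['clock'],s['eef_pos'],s['ft_force'],s['qpos'])
C=cam('wrist'); im=arm.snapshot('wrist'); cv2.imwrite('pics/w1.png',im[:,:,::-1])
for q in ['long_carrier_mid']:
    print([(d['pixel'],d['conf'],atz(C,d['pixel'],.068).round(4)) for d in arm.place_of(q,'wrist')])
    for d in arm.silhouettes(q,'wrist'): print(d['conf'],d['extent'])
print(proj(C,[[.5325,-.332,.136],[.5325,-.332,.012]]))
g=(im.min(2)>130).astype(np.uint8)
n,l,st,ce=cv2.connectedComponentsWithStats(g)
for i in range(1,n):
    if st[i][4]>2000:
        c,_=cv2.findContours((l==i).astype(np.uint8),0,2); c=max(c,key=cv2.contourArea)
        P=np.array([atz(C,p[0],.012)[:2] for p in c],np.float32); r=cv2.minAreaRect(P); print('col',st[i],np.round(r[0],4),np.round(r[1],4),r[2])
E
```

```text
1.8 [ 0.52003436 -0.31672235  0.26616787] [-0.89989682 -0.14316259  1.27253699] [-6.30960366e-01  1.49441606e-01  1.44400596e+00 -4.73071568e-04
  1.54834349e+00 -5.25005734e-01]
[([266.0, 185.9], 0.81, array([ 0.535 , -0.3312,  0.068 ]))]
0.93 [211.5, 154.9, 318.9, 215.7]
[[267.21610712 203.68613128]
 [262.24787356 177.19488636]]
col [ 400    0  112  138 4804] [ 0.773  -0.2405] [0.0891 0.2263] 35.6450080871582
col [ 210  154  108   57 3679] [ 0.5328 -0.3402] [0.0815 0.149 ] 83.9800796508789
col [ 407  246  105   75 2706] [ 0.8402 -0.5248] [0.0513 0.2278] 53.43022918701172
```

View pics/w1.png

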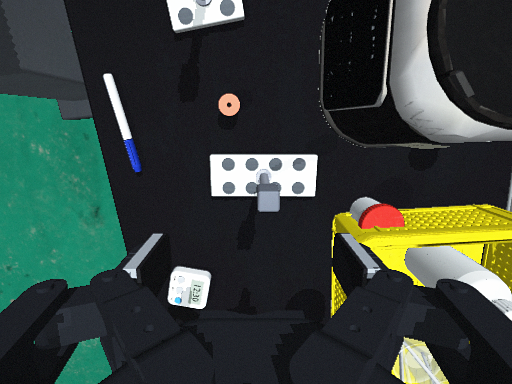

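The wrist view shows the carrier's base from (210,154) to (317,196) and the grip top at about (268,200). Both agree with a rod at (0.5345,-0.331) and a yaw of about -5.5°. Descending to the grip.

Call:
apply_moves([
  [[-0.003,0.004,0.01],[0,0,0]],
  [[-0.004,0.005,0.02],[0,0,0.01]],
  [[-0.004,0.005,0.02],[0,0,0]],
  [[-0.0017,0.002,0.02],[0,0,0]],
  [[0,0,0.02],[0,0,0]],
  [[0,0,0.01],[0,0,0]],
  [[0,0,0.0],[0,0,0]],
])

```text
clock: 2.65
eef_pos: [0.533, -0.331, 0.1636]
ee_rot: [0.747, 0.665, -0.0, -0.002]
ft_force: [0.2, 0.4, -0.7]
gripper_width: 0.0853
grip_force: 0.0
```

```bash
python3 - <<'E'
from h import *
s=arm.read_state(); print(s['clock'],s['eef_pos'],s['ft_force'])
C=cam('wrist'); im=arm.snapshot('wrist'); cv2.imwrite('pics/w2.png',im[:,:,::-1])
print([(d['pixel'],d['conf'],atz(C,d['pixel'],.068).round(4)) for d in arm.place_of('long_carrier_mid','wrist')])
p=s['eef_pos']; print(proj(C,[[.5345,-.331,.136],[.5345,-.331,.012]]))
E
```

```text
2.65 [ 0.53296341 -0.33103842  0.16363855] [ 0.18044321  0.35913463 -0.71817449]
[([254.7, 199.0], 0.69, array([ 0.5342, -0.3299,  0.068 ]))]
[[256.3740801  233.42182989]
 [254.6182326  184.69038135]]
```

View pics/w2.png

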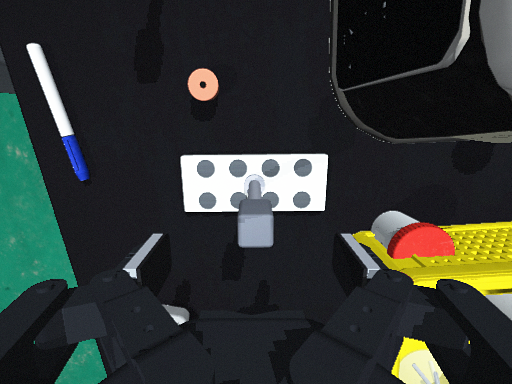

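The grip top at (256,231) and the base centre at (255,183) match the prediction, and the yaw is aligned. Descending and closing.

Call:
apply_moves([
  [[0,0.0015,0.015],[0,0,0]],
  [[0,0,0.018],[0,0,0]],
  [[0,0,0.01],[0,0,0]],
  [[0,0,0],[0,0,0]],
])

```text
clock: 3.15
eef_pos: [0.535, -0.3307, 0.1211]
ee_rot: [0.747, 0.665, -0.0, -0.002]
ft_force: [-0.2, 0.1, -0.5]
gripper_width: 0.0854
grip_force: 0.0
```

Call:
apply_moves([
  [[0,0,0],[0,0,0]],
  [[0,0,0],[0,0,0]],
  [[0,0,0],[0,0,0]],
  [[0,0,0],[0,0,0]],
  [[0,0,0],[0,0,0]],
  [[0,0,0],[0,0,0]],
  [[0,0,0],[0,0,0]],
], jaw=-1)

```text
clock: 3.85
eef_pos: [0.5361, -0.3317, 0.1238]
ee_rot: [0.747, 0.665, 0.0, 0.0]
ft_force: [-1.0, 0.3, 3.0]
gripper_width: 0.0216
grip_force: 63.0
```

```bash
cat > plan.py <<'E'
import numpy as np, heapq
# 2D bath frame (mm), carrier = (x,z) of base-bottom centre, th tilt (-x end down)
obs=np.array([[-101,-40,101,8],[-101,-40,-95,70],[95,-40,101,70],[-101,66,-25,70]])
def seg(x0,z0,x1,z1): n=int(max(abs(x1-x0),abs(z1-z0))/2)+1; return np.c_[np.linspace(x0,x1,n+1),np.linspace(z0,z1,n+1)]
def box(a,b,c,d): return np.r_[seg(a,b,c,b),seg(a,d,c,d),seg(a,b,a,d),seg(c,b,c,d)]
B=np.r_[box(-75,0,75,12),box(-6,12,6,100),box(-32,97,32,175),box(-45,170,45,260)]
def clr(x,z,th):
    c,s=np.cos(th),np.sin(th); P=np.c_[x+c*B[:,0]-s*B[:,1],z+s*B[:,0]+c*B[:,1]]
    m=1e9
    for o in obs:
        q=np.maximum(np.maximum(o[0]-P[:,0],P[:,0]-o[2]),0); r=np.maximum(np.maximum(o[1]-P[:,1],P[:,1]-o[3]),0)
        m=min(m,np.hypot(q,r).min())
    return m
if __name__=='__main__':
    X=np.arange(-20,81,4);Z=np.arange(12,121,4);T=np.radians(np.arange(0,64,4))
    D=np.array([[[clr(x,z,t) for t in T] for z in Z] for x in X])
    def k(x,z,t): return (int(round((x+20)/4)),int(round((z-12)/4)),t//4)
    st=k(0,12,0); best={st:0};par={};h=[(0,st)];done=set()
    while h:
        d,u=heapq.heappop(h)
        if u in done: continue
        done.add(u)
        if Z[u[1]]>=120 and D[u]>15: end=u;break
        for i in(-1,0,1):
            for j in(-1,0,1):
                for l in(-1,0,1):
                    v=(u[0]+i,u[1]+j,u[2]+l)
                    if (i,j,l)==(0,0,0) or min(v)<0 or any(v[a]>=D.shape[a] for a in range(3)) or D[v]<=2: continue
                    c=d+np.sqrt(i*i+j*j+l*l)*(1+ (12/min(D[v],15))**4 if Z[v[1]]>12 or l else 1)
                    if c<best.get(v,1e18): best[v]=c;par[v]=u;heapq.heappush(h,(c,v))
    u=end
    while 1:
        print(X[u[0]],Z[u[1]],u[2]*4,round(D[u],1))
        if u==st: break
        u=par[u]
E
python3 plan.py
```

```text
52 120 44 16.1
52 116 44 14.9
52 112 44 14.7
52 108 44 14.8
52 104 44 15.7
52 100 44 17.5
48 96 44 17.1
44 92 44 17.2
40 88 44 17.3
36 84 44 17.4
36 80 44 19.9
32 76 40 17.0
32 72 40 15.8
28 68 36 15.9
24 64 32 15.7
20 60 28 14.4
16 56 24 13.8
12 52 20 13.8
8 48 16 14.4
8 44 16 14.9
4 40 12 16.1
4 36 8 16.7
0 32 4 16.3
0 28 0 19.0
0 24 0 16.0
0 20 0 12.0
0 16 0 8.0
0 12 0 4.0
```

Firm grip: 21.6 mm opening at 63 N. The planned insertion tilts up to 44° and keeps at least 14 mm clearance until it settles. Lifting smoothly.

Call:
apply_moves([
  [[0,0,-0.005],[0,0,0]],
  [[0,0,-0.01],[0,0,0]],
  [[0,0,-0.015],[0,0,0]],
  [[0,0,-0.02],[0,0,0]],
  [[0,-0.003,-0.025],[0,0,0]],
  [[0,-0.006,-0.025],[0,0,0]],
  [[0,-0.01,-0.025],[0,0,0]],
  [[0,-0.012,-0.025],[0,0,0]],
  [[0,-0.012,-0.022],[0,0,0]],
  [[0,-0.01,-0.015],[0,0,0]],
  [[0,-0.007,-0.008],[0,0,0]],
  [[0,-0.004,-0.003],[0,0,0]],
])

```text
clock: 5.05
eef_pos: [0.4721, -0.3242, 0.3225]
ee_rot: [0.747, 0.665, 0.0, 0.001]
ft_force: [-0.1, 0.7, -0.7]
gripper_width: 0.0212
grip_force: 62.4
```

```bash
python3 - <<'E'
from h import *
s=arm.read_state(); print(s['clock'],s['eef_pos'],s['ft_force'],s['wrist_torque'],s['gripper_width'],s['grip_force'])
p=s['eef_pos']
for n in ['scene','wrist']:
    C=cam(n); im=arm.snapshot(n); cv2.imwrite(f'pics/{n}3.png',im[:,:,::-1])
    for d in arm.place_of('long_carrier_mid',n): print(n,d['pixel'],d['conf'],atz(C,d['pixel'],p[2]-.056).round(4))
    R=Rn.from_quat(s['ee_rot']); print(proj(C,[p+R.apply([0,0,.056]),p+R.apply([0,0,-.015]),p+R.apply([0,-.075,.112]),p+R.apply([0,.075,.112])]))
rows([.475,.166,.324],Rt(0.3),22)
E
```

```text
5.05 [ 0.47211578 -0.32422126  0.32253597] [-0.09603018  0.71530078 -0.69909157] [-0.01856174 -0.03671522 -0.04928374] 0.02122416019545058 62.393038272857666
scene [314.5, 316.2] 0.83 [ 0.4032 -0.7705  0.2665]
scene [255.8, 179.8] 0.63 [ 0.4677 -0.3131  0.2665]
[[258.76076169 181.81042358]
 [259.26688154 164.37705937]
 [234.88971754 200.15101765]
 [281.30191634 189.22772633]]
wrist [251.0, 215.2] 0.87 [ 0.4707 -0.3221  0.2665]
[[253.57400328 217.92029716]
 [254.67142356 275.66676592]
 [168.50144488 195.61836473]
 [337.85912178 195.80760574]]
[[0.022, -0.002, -0.0], [-0.0001, -0.0001, -0.0055]],
[[0.022, -0.002, -0.0], [-0.0001, -0.0001, -0.0055]],
[[0.022, -0.002, -0.0], [-0.0001, -0.0001, -0.0055]],
[[0.022, -0.002, -0.0], [-0.0001, -0.0001, -0.0055]],
[[0.022, -0.002, -0.0], [-0.0001, -0.0001, -0.0055]],
[[0.022, -0.002, -0.0], [-0.0001, -0.0001, -0.0055]],
[[0.022, -0.002, -0.0], [-0.0001, -0.0001, -0.0055]],
[[0.022, -0.002, -0.0], [-0.0001, -0.0001, -0.0055]],
[[0.022, -0.001, -0.0], [-0.0001, -0.0001, -0.0055]],
[[0.022, -0.001, -0.0], [-0.0001, -0.0001, -0.0055]],
[[0.022, -0.001, -0.0], [-0.0001, -0.0001, -0.0055]],
[[0.022, -0.001, -0.0], [-0.0001, -0.0001, -0.0055]],
[[0.022, -0.001, -0.0], [-0.0001, -0.0001, -0.0055]],
[[0.022, -0.001, -0.0], [-0.0001, -0.0001, -0.0055]],
[[0.022, -0.001, -0.0], [-0.0001, -0.0001, -0.0055]],
[[0.022, -0.001, -0.0], [-0.0001, -0.0001, -0.0055]],
[[0.022, -0.0, -0.0], [-0.0001, -0.0001, -0.0055]],
[[0.022, -0.0, -0.0], [-0.0001, -0.0001, -0.0055]],
[[0.022, -0.0, -0.0], [-0.0001, -0.0001, -0.0055]],
[[0.022, -0.0, -0.0], [-0.0001, -0.0001, -0.0055]],
[[0.022, -0.0, -0.0], [-0.0001, -0.0001, -0.0055]],
[[0.022, 0.0, -0.0], [-0.0001, -0.0001, -0.0055]],
```

View pics/wrist3.png

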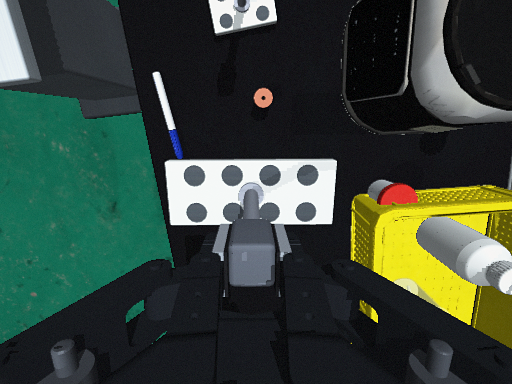

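The carrier hangs square in the fingers, with its base from (167,158) to (337,224), matching the prediction. Carrying it left over the short carrier.

Call:
apply_moves([
  [[0.006,-0.001,0],[0,0,-0.006]],
  [[0.012,-0.001,0],[0,0,-0.006]],
  [[0.018,-0.001,0],[0,0,-0.006]],
  [[0.024,-0.001,0],[0,0,-0.006]],
  [[0.03,-0.001,0],[0,0,-0.006]],
  [[0.03,-0.001,0],[0,0,-0.006]],
  [[0.03,-0.001,0],[0,0,-0.006]],
  [[0.03,-0.001,0],[0,0,-0.006]],
  [[0.03,-0.001,0],[0,0,-0.006]],
  [[0.03,-0.001,0],[0,0,-0.006]],
  [[0.03,-0.001,0],[0,0,-0.006]],
  [[0.03,-0.001,0],[0,0,-0.006]],
])

```text
clock: 6.45
eef_pos: [0.483, -0.0214, 0.3213]
ee_rot: [0.722, 0.692, 0.0, -0.0]
ft_force: [0.5, 1.0, -0.2]
gripper_width: 0.0212
grip_force: 62.4
```

Call:
apply_moves([
  [[0.03,-0.001,0],[0,0,-0.006]],
  [[0.03,-0.001,0],[0,0,-0.006]],
  [[0.03,-0.001,0],[0,0,-0.006]],
  [[0.026,-0.001,0],[0,0,-0.006]],
  [[0.022,-0.001,0],[0,0,-0.006]],
  [[0.018,-0.001,0],[0,0,-0.006]],
  [[0.014,-0.001,0],[0,0,-0.006]],
  [[0.01,0,0],[0,0,-0.006]],
  [[0.006,0,0],[0,0,-0.005]],
  [[0.003,0,0],[0,0,0]],
  [[0,0,0],[0,0,0]],
  [[0,0,0],[0,0,0]],
])

```text
clock: 7.65
eef_pos: [0.4817, 0.1646, 0.3213]
ee_rot: [0.704, 0.71, -0.0, 0.0]
ft_force: [0.6, 1.4, -1.7]
gripper_width: 0.0212
grip_force: 62.4
```

```bash
python3 - <<'E'
from h import *
s=arm.read_state(); print(s['clock'],s['eef_pos'],Rn.from_quat(s['ee_rot']).as_matrix().round(3).tolist(),s['gripper_width'],s['qpos'])
C=cam('wrist'); im=arm.snapshot('wrist')
c=[.529,.166]; P=[[c[0]+a,c[1]+b,.07] for a,b in [(101,56),(101,-56),(-101,-56),(-101,56),(-25,50),(-25,-50),(95,-50),(95,50)] for a,b in [(a/1000,b/1000)]]
uv=proj(C,P); print(uv.round(0).tolist())
o=im[:,:,::-1].copy()
for u in uv: cv2.circle(o,(int(round(u[0])),int(round(u[1]))),2,(0,0,255),-1)
cv2.imwrite('pics/w4.png',cv2.resize(o,(768,576)))
for d in arm.place_of('cover_edge','wrist')+arm.place_of('bath','wrist'): print(d['pixel'],d['conf'],atz(C,d['pixel'],.07),atz(C,d['pixel'],0))
E
```

```text
7.65 [0.48165152 0.16458562 0.32125636] [[-0.008, 1.0, -0.0], [1.0, 0.008, -0.0], [-0.0, -0.0, -1.0]] 0.021152595522120565 [ 2.28670734e-01 -1.35873621e-01  1.63127650e+00 -2.37011098e-04
  1.64633204e+00  2.20353910e-01]
[[364.0, 126.0], [355.0, 206.0], [215.0, 205.0], [213.0, 125.0], [269.0, 130.0], [268.0, 202.0], [351.0, 202.0], [359.0, 131.0]]
[269.7, 166.3] 0.8 [0.50566405 0.16711409 0.07      ] [0.51058668 0.15528285 0.        ]
[285.3, 157.2] 0.3 [0.52675455 0.17992841 0.07      ] [0.53565731 0.17051544 0.        ]
[285.2, 159.6] 0.56 [0.5267557  0.17662122 0.07      ] [0.53565868 0.16658413 0.        ]
```

View pics/w4.png

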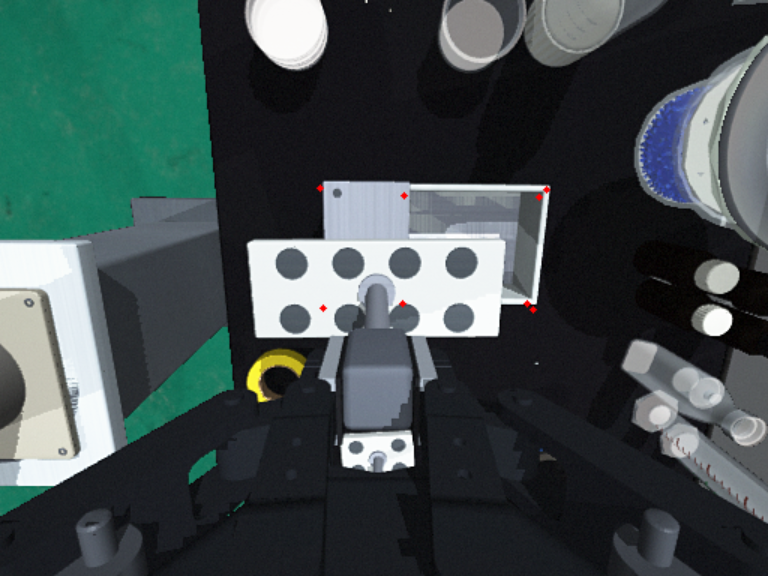

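The overlay puts the bath rim a few mm off: far-left corner seen at (324,181) against (320,188) predicted, cover edge at column 409 against 403. I'll use a bath centre of (0.531, 0.169) and zero yaw, then generate the tilted insertion.

```bash
cat > gen.py <<'E'
from h import *
from plan import clr
from scipy.interpolate import interp1d
H=123; BX,BY=531,169
def gen(wps,ns,yaw=.5,y1=169):
    s=arm.read_state(); p=np.array(s['eef_pos'])*1000; R=Rn.from_quat(s['ee_rot'])
    M=R.as_matrix(); th0=np.degrees(np.arctan2(M[0,2],-M[2,2])); t=np.radians(th0)
    print('tilt',th0,'base',p[0]+H*np.sin(t)-BX,p[2]-H*np.cos(t),p[1])
    W=[[p[0]+H*np.sin(t)-BX,p[2]-H*np.cos(t),th0]]+wps; y0=p[1]
    T=np.r_[0,np.cumsum(ns)]; f=interp1d(T,np.array(W,float),axis=0); N=T[-1]
    q=np.convolve(np.r_[0,0,np.arange(N+1),N,N],np.ones(5)/5,'valid')[1:]; q=np.r_[q,N]
    mc=99
    for i,u in enumerate(q):
        x,z,th=f(min(u,N)); a=np.radians(th); mc=min(mc,clr(x,z,a))
        tp=np.array([BX+x-H*np.sin(a),y0+(y1-y0)*u/N,z+H*np.cos(a)]); R1=Rt(yaw,th)
        w=(R.inv()*R1).as_rotvec().round(3); d=R.inv().apply(tp-p).round(0)/1000 if 0 else (R.inv().apply(tp-p)*2).round(0)/2000
        print([d.tolist(),(w+0).tolist()],end=', ' if i%12!=11 else '\n--\n')
        p=p+R.apply(d*1000); R=R*Rn.from_rotvec(w)
    print('\nmin clr',mc,'rows',len(q))
E
python3 - <<'E'
from gen import *
gen([[36,165,44],[52,120,44]],[16,6])
E
```

```text
tilt 0.0003504022219218952 base -49.34662096087624 198.30190861007804 164.61228307619072
[[0.0, -0.0005, 0.0025], [-0.058, 0.0, -0.001]], [[0.0005, -0.0005, 0.002], [-0.038, 0.0, 0.0]], [[0.0, -0.001, 0.003], [-0.048, 0.0, 0.0]], [[0.0005, -0.001, 0.003], [-0.048, 0.0, 0.0]], [[0.0, -0.001, 0.003], [-0.048, 0.0, 0.0]], [[0.0, -0.001, 0.0035], [-0.048, 0.0, 0.0]], [[0.0005, -0.0015, 0.0035], [-0.048, 0.0, 0.0]], [[0.0, -0.0015, 0.004], [-0.048, 0.0, 0.0]], [[0.0005, -0.002, 0.004], [-0.048, 0.0, 0.0]], [[0.0, -0.002, 0.0045], [-0.048, 0.0, 0.0]], [[0.0, -0.002, 0.0045], [-0.048, 0.0, 0.0]], [[0.0005, -0.0025, 0.0045], [-0.048, 0.0, 0.0]]
--
[[0.0, -0.0025, 0.0045], [-0.048, 0.0, 0.0]], [[0.0005, -0.0025, 0.005], [-0.048, 0.0, 0.0]], [[0.0, -0.003, 0.0055], [-0.048, 0.0, 0.0]], [[0.0, -0.0035, 0.005], [-0.048, 0.0, 0.0]], [[0.0005, -0.003, 0.007], [0.0, 0.0, 0.0]], [[0.0, -0.0035, 0.0075], [0.0, 0.0, 0.0]], [[0.0, -0.0035, 0.007], [0.0, 0.0, 0.0]], [[0.0005, -0.003, 0.0075], [0.0, 0.0, 0.0]], [[0.0, -0.0025, 0.006], [0.0, 0.0, 0.0]], [[0.0, -0.002, 0.004], [0.0, 0.0, 0.0]], [[0.0005, -0.002, 0.0045], [0.0, 0.0, 0.0]], 
min clr 16.09865272140044 rows 23
```

Call:
apply_moves([
  [[0,-0.0005,0.002],[-0.02,0,0]],
  [[0.0005,-0.0005,0.0025],[-0.04,0,0]],
  [[0,-0.001,0.003],[-0.05,0,0]],
  [[0.0005,-0.001,0.003],[-0.05,0,0]],
  [[0,-0.001,0.003],[-0.05,0,0]],
  [[0,-0.001,0.0035],[-0.05,0,0]],
  [[0.0005,-0.0015,0.0035],[-0.05,0,0]],
  [[0,-0.0015,0.004],[-0.05,0,0]],
  [[0.0005,-0.002,0.004],[-0.05,0,0]],
  [[0,-0.002,0.0045],[-0.05,0,0]],
  [[0,-0.002,0.0045],[-0.05,0,0]],
  [[0.0005,-0.0025,0.0045],[-0.05,0,0]],
])

```text
clock: 9.0
eef_pos: [0.4772, 0.1674, 0.2763]
ee_rot: [0.676, 0.682, 0.197, 0.195]
ft_force: [-0.4, 0.7, -1.6]
gripper_width: 0.021
grip_force: 62.4
```

Call:
apply_moves([
  [[0.0005,-0.0025,0.0045],[-0.05,0,0]],
  [[0.0005,-0.0025,0.005],[-0.05,0,0]],
  [[0,-0.003,0.0055],[-0.05,0,0]],
  [[0,-0.0035,0.005],[-0.038,0,0]],
  [[0.0005,-0.003,0.007],[-0.02,0,0]],
  [[0,-0.0035,0.0075],[0,0,0]],
  [[0,-0.0035,0.007],[0,0,0]],
  [[0.0005,-0.003,0.0075],[0,0,0]],
  [[0,-0.0025,0.006],[0,0,0]],
  [[0,-0.002,0.004],[0,0,0]],
  [[0.0005,-0.002,0.004],[0,0,0]],
  [[0,0,0],[0,0,0]],
])

```text
clock: 10.2
eef_pos: [0.4956, 0.1701, 0.208]
ee_rot: [0.653, 0.659, 0.265, 0.263]
ft_force: [0.8, -0.7, 0.0]
gripper_width: 0.0214
grip_force: 62.4
```

```bash
python3 - <<'E'
from gen import *
s=arm.read_state(); print(s['clock'],s['eef_pos'],s['ft_force'],s['qpos'].round(2),s['gripper_width'])
ims=[arm.snapshot(n)[:,:,::-1] for n in ('scene','wrist')]
cv2.imwrite('pics/d5.png',np.hstack([cv2.resize(ims[0][70:220,140:290],(400,400),interpolation=cv2.INTER_CUBIC),cv2.resize(ims[1],(400,300),interpolation=cv2.INTER_AREA)[[*range(300)]+[299]*100]]))
gen([[52,100,44],[36,82,44],[32,72,40],[16,56,24],[4,38,10],[1,28,0],[1,18,0]],[4,5,3,8,6,5,3])
E
```

```text
10.2 [0.49555055 0.17005484 0.20804413] [ 0.76628975 -0.66337748  0.03186434] [ 0.41 -0.68  2.41 -0.42  0.73  0.62] 0.021381491452535387
tilt 43.99197879453672 base 50.13633912826913 120.46666449455061 170.23333372869774
[[-0.0, -0.004, 0.005], [0.0, 0.0, 0.0]], [[-0.0, -0.0025, 0.003], [0.0, 0.0, 0.0]], [[-0.0, -0.003, 0.004], [0.0, 0.0, 0.0]], [[-0.0, -0.0035, 0.004], [0.0, 0.0, 0.0]], [[-0.0, -0.0045, 0.0005], [0.0, 0.0, 0.0]], [[-0.0, -0.005, 0.0005], [0.0, 0.0, 0.0]], [[-0.0, -0.005, 0.0], [0.0, 0.0, 0.0]], [[-0.0, -0.0045, 0.0005], [0.0, 0.0, 0.0]], [[-0.0, -0.005, 0.0005], [0.0, 0.0, 0.0]], [[-0.0, -0.0005, 0.0015], [0.023, 0.0, 0.0]], [[-0.0005, -0.0, 0.0015], [0.023, 0.0, 0.0]], [[0.0, -0.0005, 0.0015], [0.024, 0.0, 0.0]]
--
[[0.0, 0.0015, 0.0005], [0.035, 0.0, 0.0]], [[0.0, 0.0015, 0.0005], [0.035, 0.0, 0.0]], [[0.0, 0.0015, 0.0005], [0.034, 0.0, 0.0]], [[-0.0, 0.0015, 0.0005], [0.035, 0.0, 0.0]], [[-0.0, 0.0015, 0.0005], [0.035, 0.0, 0.0]], [[-0.0, 0.0015, 0.001], [0.035, 0.0, 0.0]], [[-0.0, 0.0015, 0.001], [0.035, 0.0, 0.0]], [[-0.0, 0.0015, 0.001], [0.035, 0.0, 0.0]], [[-0.0005, 0.002, 0.002], [0.041, 0.0, 0.0]], [[0.0, 0.002, 0.002], [0.04, 0.0, 0.0]], [[0.0, 0.0025, 0.0025], [0.041, 0.0, 0.0]], [[0.0, 0.002, 0.002], [0.041, 0.0, 0.0]]
--
[[-0.0, 0.0025, 0.0025], [0.041, 0.0, 0.0]], [[-0.0, 0.0025, 0.003], [0.04, 0.0, 0.0]], [[-0.0, 0.003, 0.002], [0.035, 0.0, 0.0]], [[-0.0, 0.0035, 0.0015], [0.035, 0.0, 0.0]], [[-0.0005, 0.0035, 0.002], [0.035, 0.0, 0.0]], [[0.0, 0.0035, 0.0025], [0.035, 0.0, 0.0]], [[0.0, 0.0035, 0.002], [0.035, 0.0, 0.0]], [[0.0, 0.0, 0.003], [0.0, 0.0, 0.0]], [[-0.0, 0.0, 0.003], [0.0, 0.0, 0.0]], [[-0.0, 0.0, 0.002], [0.0, 0.0, 0.0]], [[-0.0, 0.0, 0.002], [0.0, 0.0, 0.0]], 
min clr 10.0 rows 35
```

View pics/d5.png

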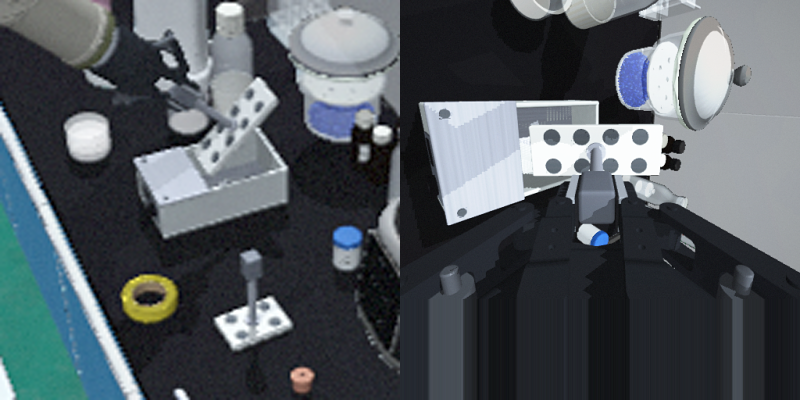

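The carrier is tilted over the opening, with its low end beside the cover edge. Joint 3 is at 2.41, close to its 2.5 limit, so I'll fit a small kinematic model and check the path before going on.

```bash
cat > kin.py <<'E'
from h import *
from scipy.optimize import least_squares
D=[([.256,-.5426,.2533],[.1304,1.4882],Rn.from_quat([.9758,.2186,0,0])),
([.52003,-.31672,.26617],[.14942,1.44401],Rn.from_quat([.744,.669,0,0])),
([.48165,.16459,.32126],[-.13587,1.63128],Rn.from_quat([.704,.71,0,0]))]
s=arm.read_state(); D.append((s['eef_pos'],s['qpos'][1:3],Rn.from_quat(s['ee_rot'])))
def wr(p,R,d6):
    w=np.array(p)-d6*R.apply([0,0,1]); return np.hypot(w[0],w[1]),w[2]
def res(v):
    a,L1,L2,z0,d6=v; o=[]
    for p,q,R in D:
        r,z=wr(p,R,d6); o+=[a+L1*np.sin(q[0])+L2*np.sin(q[0]+q[1])-r, z0+L1*np.cos(q[0])+L2*np.cos(q[0]+q[1])-z]
    return o
S=least_squares(res,[0,.4,.4,.3,.25]); 
def ik(p,R):
    a,L1,L2,z0,d6=S.x; r,z=wr(p,R,d6); r-=a; z-=z0
    c=(r*r+z*z-L1**2-L2**2)/(2*L1*L2); q3=np.arccos(c); return np.arctan2(r,z)-np.arctan2(L2*np.sin(q3),L1+L2*np.cos(q3)),q3
if __name__=='__main__':
    from plan import clr
    print(S.x.round(3),np.abs(S.fun).max())
    for x,z,t in [[52,100,44],[44,92,44],[36,82,44],[32,72,40],[24,64,32],[16,56,24],[4,38,10],[1,28,0],[1,8,0],[56,120,36],[56,120,32],[54,108,36],[54,108,32],[50,100,36],[46,92,36],[42,84,36],[36,76,36],[30,70,36],[28,70,34],[44,92,32],[36,80,32],[28,70,32]]:
        a=np.radians(t); p=[(531+x-123*np.sin(a))/1e3,.169,(z+123*np.cos(a))/1e3]
        print(x,z,t,np.round(ik(p,Rt(.5,t)),3),round(clr(x,z,a),1))
E
python3 kin.py
```

```text
[0.031 0.347 0.526 0.242 0.305] 0.0018598960214785132
52 100 44 [-0.668  2.442] 17.5
44 92 44 [-0.692  2.471] 17.2
36 82 44 [-0.713  2.502] 18.9
32 72 40 [-0.652  2.448] 15.8
24 64 32 [-0.531  2.32 ] 15.7
16 56 24 [-0.4    2.189] 13.8
4 38 10 [-0.147  1.958] 17.0
1 28 0 [0.053 1.771] 19.0
1 8 0 [0.069 1.794] 0.0
56 120 36 [-0.534  2.245] 19.9
56 120 32 [-0.463  2.165] 20.2
54 108 36 [-0.534  2.268] 11.8
54 108 32 [-0.463  2.188] 12.2
50 100 36 [-0.542  2.289] 7.3
46 92 36 [-0.55  2.31] 8.7
42 84 36 [-0.558  2.33 ] 12.8
36 76 36 [-0.572  2.355] 15.8
30 70 36 [-0.588  2.377] 17.1
28 70 34 [-0.559  2.342] 14.3
44 92 32 [-0.486  2.234] 2.6
36 80 32 [-0.504  2.27 ] 8.5
28 70 32 [-0.523  2.302] 12.7
```

At 44° all the way, joint 3 would reach its limit. Easing the tilt to 41–37° during the descent keeps it below about 2.43.

```bash
python3 - <<'E'
from gen import *; from kin import ik
W=[[52,104,42.5],[44,92,40.5],[38,82,39],[32,73,37],[24,64,31],[16,56,24],[4,38,10],[1,28,0],[1,18,0]]
for x,z,t in W:
    a=np.radians(t); print(round(clr(x,z,a),1),ik([(531+x-123*np.sin(a))/1e3,.169,(z+123*np.cos(a))/1e3],Rt(.5,t))[1].round(3),end='; ')
gen(W,[4,4,3,3,4,4,6,5,3])
E
```

```text
14.1 2.407; 13.0 2.403; 15.2 2.401; 16.7 2.388; 15.0 2.3; 13.8 2.189; 17.0 1.958; 19.0 1.771; 10.0 1.783; tilt 43.99197879453672 base 50.13633912826913 120.46666449455061 170.23333372869774
[[-0.0, -0.002, 0.004], [0.008, 0.0, 0.0]], [[-0.0, -0.0015, 0.0025], [0.005, 0.0, 0.0]], [[-0.0, -0.0015, 0.0035], [0.007, 0.0, 0.0]], [[-0.0, -0.002, 0.003], [0.006, 0.0, 0.0]], [[-0.0, -0.002, 0.001], [0.009, 0.0, 0.0]], [[-0.0, -0.0025, 0.001], [0.009, 0.0, 0.0]], [[-0.0, -0.0025, 0.001], [0.008, 0.0, 0.0]], [[-0.0005, -0.0025, 0.001], [0.009, 0.0, 0.0]], [[0.0, -0.0025, 0.001], [0.009, 0.0, 0.0]], [[0.0, -0.0025, 0.0015], [0.008, 0.0, 0.0]], [[0.0, -0.0025, 0.001], [0.009, 0.0, 0.0]], [[0.0, -0.002, 0.0015], [0.012, 0.0, 0.0]]
--
[[0.0, -0.002, 0.001], [0.011, 0.0, 0.0]], [[0.0, -0.002, 0.001], [0.012, 0.0, 0.0]], [[0.0, 0.0, 0.0005], [0.026, 0.0, 0.0]], [[0.0, 0.0005, 0.001], [0.026, 0.0, 0.0]], [[-0.0, 0.0, 0.0005], [0.027, 0.0, 0.0]], [[-0.0, 0.0005, 0.001], [0.026, 0.0, 0.0]], [[-0.0, 0.001, 0.001], [0.03, 0.0, 0.0]], [[-0.0, 0.001, 0.0005], [0.031, 0.0, 0.0]], [[-0.0, 0.001, 0.001], [0.03, 0.0, 0.0]], [[-0.0005, 0.001, 0.001], [0.031, 0.0, 0.0]], [[0.0, 0.002, 0.002], [0.041, 0.0, 0.0]], [[0.0, 0.002, 0.002], [0.04, 0.0, 0.0]]
--
[[0.0, 0.0025, 0.0025], [0.041, 0.0, 0.0]], [[0.0, 0.002, 0.0025], [0.041, 0.0, 0.0]], [[-0.0, 0.0025, 0.0025], [0.041, 0.0, 0.0]], [[-0.0, 0.002, 0.0025], [0.04, 0.0, 0.0]], [[-0.0, 0.0035, 0.002], [0.035, 0.0, 0.0]], [[-0.0005, 0.0035, 0.002], [0.035, 0.0, 0.0]], [[0.0, 0.0035, 0.002], [0.035, 0.0, 0.0]], [[0.0, 0.0035, 0.002], [0.035, 0.0, 0.0]], [[0.0, 0.0035, 0.002], [0.035, 0.0, 0.0]], [[0.0, 0.0, 0.0035], [0.0, 0.0, 0.0]], [[-0.0, 0.0, 0.0025], [0.0, 0.0, 0.0]], [[-0.0, 0.0, 0.002], [0.0, 0.0, 0.0]]
--
[[-0.0, 0.0, 0.002], [0.0, 0.0, 0.0]], 
min clr 10.0 rows 37
```

Call:
apply_moves([
  [[0,-0.002,0.004],[0.008,0,0]],
  [[0,-0.0015,0.0025],[0.005,0,0]],
  [[0,-0.0015,0.0035],[0.007,0,0]],
  [[0,-0.002,0.003],[0.006,0,0]],
  [[0,-0.002,0.001],[0.009,0,0]],
  [[0,-0.0025,0.001],[0.009,0,0]],
  [[0,-0.0025,0.001],[0.008,0,0]],
  [[-0.0005,-0.0025,0.001],[0.009,0,0]],
  [[0,-0.0025,0.001],[0.009,0,0]],
  [[0,-0.0025,0.0015],[0.008,0,0]],
  [[0,-0.0025,0.001],[0.009,0,0]],
  [[0,-0.002,0.0015],[0.012,0,0]],
])

```text
clock: 11.5
eef_pos: [0.4908, 0.1697, 0.1752]
ee_rot: [0.665, 0.671, 0.233, 0.231]
ft_force: [-0.3, -0.3, -0.5]
gripper_width: 0.0212
grip_force: 62.5
```

```bash
python3 - <<'E'
from gen import *
s=arm.read_state(); print(s['clock'],s['ft_force'],s['qpos'].round(2))
im=arm.snapshot('scene')[:,:,::-1]; w=arm.snapshot('wrist')[:,:,::-1]
cv2.imwrite('pics/d6.png',np.hstack([cv2.resize(im[90:170,180:260],(400,400),interpolation=cv2.INTER_CUBIC),cv2.resize(w[60:320,130:390],(400,400))]))
gen([[32,73,37],[24,64,31],[16,56,24],[4,38,10],[1,28,0],[1,18,0]],[2,4,4,6,5,3])
E
```

```text
11.5 [-0.30985996 -0.33867868 -0.54531628] [ 0.38 -0.59  2.38 -0.34  0.75  0.55]
tilt 38.278375879691374 base 36.15915626625622 78.67335669521357 169.62708887269554
[[-0.0, -0.0025, 0.001], [0.013, 0.0, 0.0]], [[-0.0, -0.0015, 0.001], [0.009, 0.0, 0.0]], [[-0.0, 0.0, 0.0005], [0.027, 0.0, 0.0]], [[-0.0, 0.0005, 0.001], [0.026, 0.0, 0.0]], [[-0.0, 0.0005, 0.0005], [0.026, 0.0, 0.0]], [[-0.0, 0.0, 0.001], [0.026, 0.0, 0.0]], [[-0.0, 0.001, 0.0005], [0.031, 0.0, 0.0]], [[-0.0, 0.001, 0.001], [0.03, 0.0, 0.0]], [[-0.0005, 0.0015, 0.001], [0.031, 0.0, 0.0]], [[0.0, 0.001, 0.001], [0.03, 0.0, 0.0]], [[0.0, 0.002, 0.002], [0.041, 0.0, 0.0]], [[0.0, 0.002, 0.002], [0.041, 0.0, 0.0]]
--
[[0.0, 0.002, 0.0025], [0.04, 0.0, 0.0]], [[-0.0, 0.002, 0.002], [0.041, 0.0, 0.0]], [[-0.0, 0.0025, 0.0025], [0.041, 0.0, 0.0]], [[-0.0, 0.0025, 0.003], [0.041, 0.0, 0.0]], [[-0.0, 0.0035, 0.002], [0.034, 0.0, 0.0]], [[-0.0, 0.003, 0.002], [0.035, 0.0, 0.0]], [[-0.0005, 0.0035, 0.002], [0.035, 0.0, 0.0]], [[0.0, 0.0035, 0.002], [0.035, 0.0, 0.0]], [[0.0, 0.004, 0.002], [0.035, 0.0, 0.0]], [[0.0, -0.0, 0.003], [0.0, 0.0, 0.0]], [[0.0, -0.0, 0.003], [0.0, 0.0, 0.0]], [[0.0, -0.0, 0.002], [0.0, 0.0, 0.0]]
--
[[0.0, -0.0, 0.002], [0.0, 0.0, 0.0]], 
min clr 10.0 rows 25
```

View pics/d6.png

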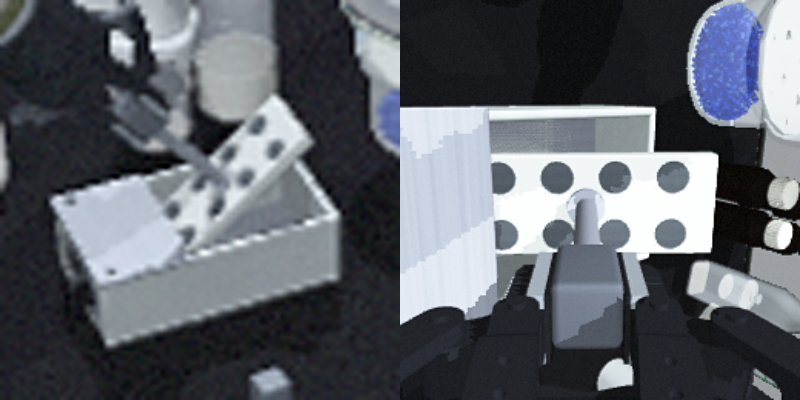

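The low end has slipped under the cover edge: in the wrist crop the cover's edge at column 490 hides the base's left end. I'll check the side margins numerically from these pixels.

```bash
python3 - <<'E'
from h import *
C=cam('wrist'); 
for n,p in dict(far_cover=(187.2,131.5),far_right_outer=(295.8,129.6),near_cover=(193,227.7)).items(): print(n,atz(C,p,.07).round(4))
s=arm.read_state();R=Rn.from_quat(s['ee_rot']);p=s['eef_pos']
print('base pred',proj(C,[p+R.apply([.03,.075,.111]),p+R.apply([-.03,.075,.111])]).round(1),'seen (336,159.5) (333.5,224)')
print('grip-x offset', [ (d['pixel'],proj(C,[p+R.apply([0,0,.055])]).round(1)) for d in arm.place_of('long_carrier_mid','wrist')])
C=cam('scene')
print(proj(C,[[.631-.006,.219,.07],[.506,.219,.07],[.506,.119,.07],[.632,.113,.07],[.43,.113,.07],[.43,.225,.07]]).round(1))
# seen in scene crop (offset 180,90, scale 5)
for n,q in dict(cover_near_outer=(105,278),cover_far=(52,200),nearright=(338,215)).items(): print(n,180+q[0]/5,90+q[1]/5,atz(C,(180+q[0]/5,90+q[1]/5),.07).round(4))
E
```

```text
far_cover [0.508 0.226 0.07 ]
far_right_outer [0.6307 0.2259 0.07  ]
near_cover [0.5088 0.146  0.07  ]
base pred [[340.3 161.8]
 [334.6 226.7]] seen (336,159.5) (333.5,224)
grip-x offset [([253.0, 214.9], array([[253.8, 217.2]]))]
[[234.7 118.5]
 [207.7 125.9]
 [216.9 140.6]
 [246.9 133.1]
 [199.1 146.7]
 [189.4 129.9]]
cover_near_outer 201.0 145.6 [0.4389 0.1164 0.07  ]
cover_far 190.4 130.0 [0.4333 0.2225 0.07  ]
nearright 247.6 133.0 [0.6351 0.1126 0.07  ]
```

Every view agrees on a bath centre of about (0.532, 0.169), and the carrier is centred in y. Continuing: slide in and bring it upright.

Call:
apply_moves([
  [[0,-0.0025,0.001],[0.013,0,0]],
  [[0,-0.0015,0.001],[0.01,0,0]],
  [[0,0,0.0005],[0.026,0,0]],
  [[0,0.0005,0.001],[0.026,0,0]],
  [[0,0.0005,0.0005],[0.026,0,0]],
  [[0,0,0.001],[0.026,0,0]],
  [[0,0.001,0.0005],[0.03,0,0]],
  [[0,0.001,0.001],[0.03,0,0]],
  [[-0.0005,0.0015,0.001],[0.03,0,0]],
  [[0,0.001,0.001],[0.03,0,0]],
  [[0,0.002,0.002],[0.04,0,0]],
  [[0,0.002,0.002],[0.04,0,0]],
])

```text
clock: 12.85
eef_pos: [0.5027, 0.1693, 0.1665]
ee_rot: [0.694, 0.7, 0.12, 0.119]
ft_force: [-0.4, 0.0, -1.3]
gripper_width: 0.0214
grip_force: 62.5
```

```bash
python3 - <<'E'
from gen import *
import gen as g
g.BX=532
s=arm.read_state(); print(s['clock'],s['ft_force'],s['wrist_torque'],s['qpos'].round(2))
gen([[5,39,10],[2,28,0],[2,16,0]],[5,5,4])
E
```

```text
12.85 [-0.35350632  0.02163374 -1.31496414] [-0.00724636  0.21820436  0.03051815] [ 0.29 -0.29  2.08 -0.11  1.02  0.32]
tilt 19.437971710983092 base 11.60955060531569 50.48174230273118 169.3053870166254
[[-0.0, 0.0025, 0.002], [0.04, 0.0, 0.0]], [[-0.0, 0.0015, 0.0015], [0.026, 0.0, 0.0]], [[-0.0, 0.0025, 0.002], [0.033, 0.0, 0.0]], [[-0.0, 0.002, 0.002], [0.033, 0.0, 0.0]], [[-0.0, 0.0025, 0.002], [0.033, 0.0, 0.0]], [[-0.0005, 0.003, 0.002], [0.035, 0.0, 0.0]], [[0.0, 0.0035, 0.0025], [0.035, 0.0, 0.0]], [[0.0, 0.0035, 0.002], [0.034, 0.0, 0.0]], [[0.0, 0.0035, 0.0025], [0.035, 0.0, 0.0]], [[-0.0, 0.0035, 0.002], [0.035, 0.0, 0.0]], [[-0.0, 0.0, 0.003], [0.0, 0.0, 0.0]], [[-0.0, 0.0, 0.003], [0.0, 0.0, 0.0]]
--
[[-0.0, 0.0, 0.0025], [0.0, 0.0, 0.0]], [[-0.0, 0.0, 0.002], [0.0, 0.0, 0.0]], [[-0.0, 0.0, 0.0015], [0.0, 0.0, 0.0]], 
min clr 8.0 rows 15
```

Call:
apply_moves([
  [[0,0.0025,0.002],[0.04,0,0]],
  [[0,0.0015,0.0015],[0.026,0,0]],
  [[0,0.0025,0.002],[0.033,0,0]],
  [[0,0.002,0.002],[0.033,0,0]],
  [[0,0.0025,0.002],[0.033,0,0]],
  [[-0.0005,0.003,0.002],[0.035,0,0]],
  [[0,0.0035,0.0025],[0.035,0,0]],
  [[0,0.0035,0.002],[0.034,0,0]],
  [[0,0.0035,0.0025],[0.035,0,0]],
  [[0,0.0035,0.002],[0.035,0,0]],
  [[0,0,0.003],[0,0,0]],
  [[0,0,0.003],[0,0,0]],
])

```text
clock: 14.05
eef_pos: [0.5338, 0.169, 0.1446]
ee_rot: [0.704, 0.71, 0.001, 0.001]
ft_force: [0.0, 0.8, -1.4]
gripper_width: 0.0213
grip_force: 62.4
```

Call:
apply_moves([
  [[0,0,0.0025],[0,0,0]],
  [[0,0,0.002],[0,0,0]],
  [[0,0,0.002],[0,0,0]],
  [[0,0,0.001],[0,0,0]],
  [[0,0,0],[0,0,0]],
])

```text
clock: 14.55
eef_pos: [0.5336, 0.1691, 0.1376]
ee_rot: [0.704, 0.71, 0.001, 0.001]
ft_force: [-0.2, 0.0, 0.0]
gripper_width: 0.0212
grip_force: 62.4
```

```bash
python3 - <<'E'
from h import *
s=arm.read_state(); print(s['clock'],s['eef_pos'],Rn.from_quat(s['ee_rot']).as_matrix()[:,2].round(3),s['ft_force'],s['wrist_torque'])
C=cam('scene'); w=cam('wrist'); im=arm.snapshot('scene')[:,:,::-1]; iw=arm.snapshot('wrist')[:,:,::-1]
for n,c in (('scene',C),('wrist',w)):
    for d in arm.place_of('long_carrier_mid',n): print(n,d['pixel'],d['conf'],atz(c,d['pixel'],s['eef_pos'][2]-.055).round(4))
    for d in arm.place_of('cover_edge',n): print(' cover',d['conf'],atz(c,d['pixel'],.07).round(4))
cv2.imwrite('pics/d7.png',np.hstack([cv2.resize(im[90:170,180:260],(400,400),interpolation=cv2.INTER_CUBIC),cv2.resize(iw[60:320,130:390],(400,400))]))
E
```

```text
14.55 [0.53355656 0.16907668 0.13761646] [ 0.003  0.    -1.   ] [-0.18498396  0.01898783  0.02794445] [-0.00093754 -0.01056846 -0.02552569]
scene [315.9, 312.2] 0.86 [ 0.4804 -0.6873  0.0826]
scene [216.5, 128.9] 0.59 [0.526  0.172  0.0826]
 cover 0.68 [0.5096 0.1819 0.07  ]
 cover 0.22 [ 0.4872 -0.0968  0.07  ]
wrist [249.3, 214.6] 0.94 [0.5309 0.1713 0.0826]
 cover 0.64 [0.5115 0.1697 0.07  ]
```

View pics/d7.png

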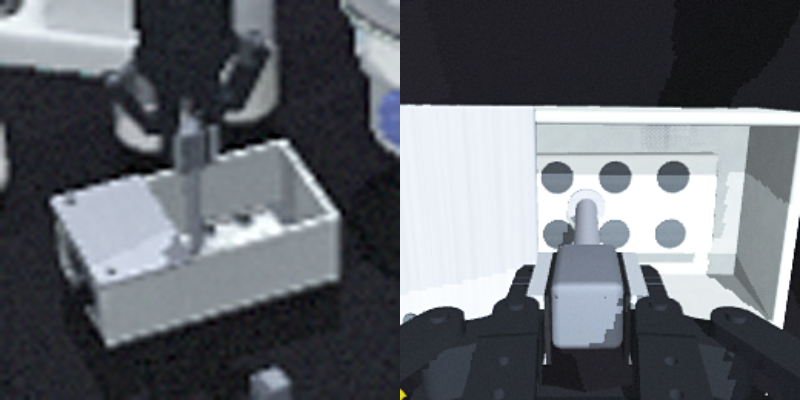

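The carrier is upright inside, with the rod clear of the cover edge and the right end a few mm from the end wall. Lowering to the floor, watching the force.

Call:
apply_moves([
  [[0,0,0.001],[0,0,0]],
  [[0,0,0.001],[0,0,0]],
  [[0,0,0.001],[0,0,0]],
  [[0,0,0.001],[0,0,0]],
  [[0,0,0.001],[0,0,0]],
  [[0,0,0],[0,0,0]],
])

```text
clock: 15.45
eef_pos: [0.5336, 0.169, 0.1324]
ee_rot: [0.704, 0.71, 0.001, 0.001]
ft_force: [0.1, -0.0, -0.9]
gripper_width: 0.0213
grip_force: 62.4
```

Call:
apply_moves([
  [[0,0,0.001],[0,0,0]],
  [[0,0,0.0005],[0,0,0]],
  [[0,0,0],[0,0,0]],
  [[0,0,0],[0,0,0]],
])

```text
clock: 15.85
eef_pos: [0.5338, 0.1691, 0.1316]
ee_rot: [0.704, 0.71, 0.001, 0.001]
ft_force: [-2.7, -0.3, 4.5]
gripper_width: 0.021
grip_force: 63.0
```

There is contact: 4.5 N, with the TCP at 0.1316, which puts the base at 8 mm. Releasing.

Call:
apply_moves([
  [[0,0,0],[0,0,0]],
  [[0,0,0],[0,0,0]],
  [[0,0,0],[0,0,0]],
  [[0,0,0],[0,0,0]],
  [[0,0,0],[0,0,0]],
  [[0,0,0],[0,0,0]],
], jaw=0.3)

```text
clock: 16.45
eef_pos: [0.5337, 0.1691, 0.1311]
ee_rot: [0.704, 0.71, 0.001, 0.001]
ft_force: [-0.9, 0.5, 0.5]
gripper_width: 0.0556
grip_force: 0.0
```

Call:
apply_moves([
  [[0,0,-0.005],[0,0,0]],
  [[0,0,-0.01],[0,0,0]],
  [[0,0,-0.015],[0,0,0]],
  [[0,0,-0.02],[0,0,0]],
  [[0,0,-0.02],[0,0,0]],
  [[0,0,-0.02],[0,0,0]],
  [[0,0,-0.02],[0,0,0]],
  [[0,0,-0.01],[0,0,0]],
  [[0,0,0],[0,0,0]],
  [[0,0,0],[0,0,0]],
])

```text
clock: 17.45
eef_pos: [0.5333, 0.1691, 0.251]
ee_rot: [0.704, 0.71, 0.001, 0.001]
ft_force: [0.2, 0.4, -0.3]
gripper_width: 0.0556
grip_force: 0.0
```

```bash
python3 - <<'E'
from h import *
s=arm.read_state(); print(s['clock'],s['eef_pos'],s['ft_force'],s['gripper_width'])
for n in ('scene','wrist','top'):
    c=cam(n); arm.snapshot(n)
    for q,z in (('long_carrier_mid',.076),('short_carrier_mid',.068),('cover_edge',.07)):
        print(n,q,[(round(d['conf'],2),atz(c,d['pixel'],z).round(4).tolist()) for d in arm.place_of(q,n)])
im=arm.snapshot('wrist'); c=cam('wrist')
# rod verticality: grip top centre by dark-grey silhouette extent
for d in arm.silhouettes('long_carrier_mid','wrist'): print(d['conf'],d['extent'])
print(proj(c,[[.5336,.169,.144],[.5336,.169,.020],[.6086,.199,.02],[.6086,.139,.02],[.5446,.158,.144],[.5226,.180,.144]]).round(1).tolist())
E
```

```text
17.45 [0.53330044 0.16906105 0.25102021] [ 0.17900727  0.43913755 -0.30862441] 0.0555606058884268
scene long_carrier_mid [(0.73, [0.4884, -0.6905, 0.076]), (0.51, [0.5337, 0.1748, 0.076])]
scene short_carrier_mid [(0.97, [0.487, -0.1062, 0.068])]
scene cover_edge [(0.94, [0.5153, 0.178, 0.07])]
wrist long_carrier_mid [(0.66, [0.5338, 0.1694, 0.076])]
wrist short_carrier_mid []
wrist cover_edge [(0.85, [0.5077, 0.1661, 0.07])]
top long_carrier_mid [(0.87, [0.4844, -0.6954, 0.076]), (0.76, [0.5381, 0.1612, 0.076])]
top short_carrier_mid [(0.66, [0.4823, -0.0879, 0.068])]
top cover_edge [(0.9, [0.5088, 0.165, 0.07])]
[[252.9, 196.7], [252.0, 170.7], [310.5, 148.3], [307.5, 193.2], [265.2, 208.8], [240.3, 184.4]]
```

The released carrier is at (0.534, 0.169), the bath centre at about (0.533, 0.168), and the short carrier has not moved. Handing in.

```bash
python3 -c "
from rig import arm
print(arm.close_job())"
```

```text
the job is handed in; nothing more can be done
None
```

I set the long carrier upright on the bath's floor, within about 5 mm of its middle by my measurements, released it and handed the job in at about 18 s. The short carrier was not moved, and no verdict came back.

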